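# Load the stone tray through the dust flaps of the sample case

### The arm

A 6-joint arm with a two-finger parallel gripper is mounted at the origin on the work surface. World frame = base frame: x ahead of the robot, y to its left, z up, the work surface at z = 0. Lengths are in mm, angles in rad, forces in N, time in s.
With the tool pointing down it reaches from about 275 to 725 mm from the base axis. Payload 15.9 kg.
Tool frame: the origin (TCP) lies at the centre of the arm's flange, where the gripper is bolted on; the fingertips stand 173 mm ahead of it and the grasp point (between the pads) lies 155 mm ahead of it; z points along the fingers, y is the line along which they close (so a half turn about z gives the same grasp; the last joint's range is limited). The gripper opens to 85 mm and grips with 20 to 120 N. Pads are 22 mm wide; open, the fingers measure 114 mm over their backs; the gripper's body (76 mm by 85 mm) begins 54 mm behind the grasp point. The pads swing forward as they close: fully open they stand 13 mm farther back than shut.
Start: joints at [1.217, 0.213, -0.034, 1.323, 0, 1.571], TCP at [173.226, 469.019, 404.706] pointing down, gripper open.
Joint ranges: [-2.98, 2.98], [-0.74, 1.72], [-1.14, 1.35], [-2.1, 2.04], [-1.57, 1.44], [-3.14, 3.14]. Speed limits (rad/s): [1.89, 1.89, 2.39, 2.57, 3.14, 3.14].

### API

Orientations are given as a unit quaternion [x, y, z, w].
In Python, from cell import readout, vision, workorder gives the robot as it stands. The module is installed in compiled form; this text tells all that it offers.
- The arm moves only by the shell command python3 -m jog 'ROWS' [FORCE]. ROWS is JSON, a list of rows, each a list of 7 numbers: the shift along the tool's x, y, z in m, then the turn, a rotation vector about the tool's x, y, z in rad, then the gripper's target within -1 to 1 (fully open at 1, half-way at 0, shut at -1). In form: [[x, y, z, rx, ry, rz, hand], ...]. A call has exactly 8 rows; each row shifts and turns the commanded pose from where the row before left it, along the tool's axes as they then stand; what a row does not reach is not made up. A row lasts 1/12 s, in which the tool goes at most 41.7 mm and 7.16 degrees, less where a joint would pass 70% of its speed; a pose out of reach is approached as far as the arm can. A call with a gripper value outside its range is refused whole. The fingers move at their own pace and stop on an object; FORCE is the grip in N (left out, the last holds). Time passes only in rows, so rows that do not move let the fingers close, or fill a call up. It gives the time, the measured TCP pose, the force, the opening and the grip force at its end, in the units of the state.
- readout.sense(): the state, without advancing time (a new reading comes with each control period).
- vision.snapshot(name): name is "scene" or "top"; returns a dict with "img" (384x512x3 uint8, red, green, blue), "depth" (384x512 float32, mm along the optical axis (not along the pixel's ray), 0 where there is no reading), "K" (3x3 intrinsics, pixels), "k1" (the pictures are not rectified: a ray, as slopes to the right and down, at radius r is drawn at 1 + k1 r^2 times it, then the intrinsics apply), "R" (3x3) and "t" (3): a world point X has camera coordinates R X + t. Camera axes: x right, y down, z forward; pixel columns grow to the right and rows downward; lengths in mm; the calibration is good to about 2 mm. A picture is of the moment at which its call begins.
- workorder.hand_in(): hands the job in; it is judged then, once.
The state is a dict: "t": time; "qpos": joint angles; "joint_velocities": joint speeds; "effort": joint torques, N m; "ee_pos": TCP position; "eef_rot": TCP orientation; "force": force on the tool from outside, world axes, zero at the start; "moment": the same for the moment, N m; "opening": finger opening in mm; "grasp_force": force on a finger pad.
Only numpy, scipy, OpenCV 4.12 (cv2) and the standard library are available. Lean on these libraries where they do the work, as an engineer would, in place of code of your own. Each camera call takes 0.05 s, during which the arm holds its last target. There are 200 camera calls.

### The job

Take the stone tray off the grey rubber mat by its stem and, keeping it level, slide it along the case's apron and through the two sprung orange dust flaps. Press it gently home until the sprung stop, hidden somewhere at the back, has clearly given way under it by about half its travel, not driving the stop solid or forcing the tray against the case. Leave the tray in there with the flaps shut behind it, and leave the cup, tweezer and probe alone.

Things in the scene. Friction and masses are not known exactly. Their poses are not given: they have to be found in the camera images.
- case: Grey locking sample case, fixed on the table. Origin on the table under the middle of the flap line (the plane of its mouth); +x points inward along its tunnel, z up. Base plate 8 mm thick, x -106 to +176 mm, 124 mm wide; its top is the tunnel floor. Tunnel x 0 to 170 mm, 80 mm wide, 29 mm high. A chrome cam lock lever (not used) lies on the roof's rear, x 143 to 163, top at z 57 mm.
- tunnel: The upright parts fixed on the case's base plate: side walls 20 mm thick, slotted roof, back wall, apron guide rails, with the flaps and the sprung stop that they carry (not the floor). Same origin and axes as the case.
- mouth (a point): Middle of the tunnel floor at the flap line, 8 mm above the table; axes as the case's. The tunnel behind it is closed at the back and holds a sprung stop (joint plunger) whose free face is 106 to 132 mm behind the flap line, different each time.
- apron (a point): Point on the apron floor 100 mm before the mouth (case x = -100, 8 mm above the table), axes as the case's. Two guide rails, 12 mm high over the floor, flank the apron: about 93 mm apart here, narrowing to 80 mm at case x = -46 and then straight to the flaps.
- slot_end (a point): Inner end of the roof slot, on the roof's top face: case x = 125 mm, 43 mm above the table. The slot, 24 mm wide along the middle of the roof and open at the mouth, lets the tray's stem pass.
- flap_left (a joint): Left (+y) orange dust flap, 26 wide x 24 high x 3 mm, hinged along its top 26 mm over the tunnel floor. 0 = shut (hanging down), grows in rad as it swings inward (about 1.1 when lying on the tray, 1.5 at most). Opens only inward, springs shut; the tray meets about 3 N from the pair. It drops shut once the tray's tail is about 22 mm beyond the flap line.
- flap_right (a joint): Right (-y) orange dust flap, the same as the left; the gap between them lets the stem pass.
- plunger (a joint): Travel (m) of the sprung stop at the back of the tunnel: 0 = free, 0.010 = solid. Rubber pad 60 mm wide, 3 to 17 mm over the floor, moving along case +x. Yields from 3 N, then 1.2 N more per mm (7 N at 3.5 mm, 9 N at 5 mm, 15 N at solid); damped, 80 N per m/s; stays about 2.5 mm in when let go. Its red-tipped rod sticks out behind the case.
- tray: White stone tray with black wells and four stones, 70 (x) x 76 (y) x 16 mm high, about 0.22 kg, with an upright aluminium stem in its middle, 20 (x) x 14 (y) mm, blue at the top, which is 80 mm above the tray's underside. Origin at the centre of the underside, z up. The tray is the same either way round in x.
- stem (a point): Grip point on the axis of the tray's stem, 68 mm above the tray's underside; axes as the tray's.
- mat: Grey rubber stone mat block, fixed, 120 x 120 x 15 mm, on which the tray starts. Origin at the centre of its underside.
- cup: Bystander: clear polycarbonate stone cup, 60 mm across, 45 mm high. Origin at the centre of its underside.
- tweezer: Bystander: stainless tweezer about 140 mm long lying along its x. Origin near its middle, on the table.
- probe: Bystander: matte graphite probe, 140 mm long, 8 mm thick, lying along its x. Origin near its middle, on the table.
Not all that is in view belongs to the job. There is more than one size of the tray; the one meant has the size given above.

How it is judged:
By the outcome, as a careful person would: the job done as asked, in the order asked, and still so for the second after the job is handed in, with the robot touching nothing.
It also fails if it takes over 59 s, if anything falls off the work surface, if the arm or the gripper's body presses on something with over 40 N, if the wrist force passes 120 N, or if a joint passes its speed limit or range.

## Working session

There is one attempt and no reset: what is moved stays moved. The work goes in short steps, Python scripts to look and compute and a shell command to move; the robot and the scene stay as the last step left them, time stands still between calls to the robot, and variables do not carry over. Pictures are saved under pics/ and viewed, at most 10 in all, crops included, and the job is handed in when it is done.

```bash
mkdir -p pics
cat > h.py <<'E'
import numpy as np, cv2
from cell import readout, vision
def snap(n):
    s=vision.snapshot(n); np.savez(f'{n}.npz',**s); return s
def world(s,u,v,d=None):
    K=np.array(s['K']);R=np.array(s['R']);t=np.array(s['t'])
    u=np.atleast_1d(u).astype(float);v=np.atleast_1d(v).astype(float)
    if d is None: d=s['depth'][v.astype(int),u.astype(int)]
    p=cv2.undistortPoints(np.stack([u,v],1)[:,None],K,np.array([float(s['k1']),0,0,0]))[:,0]
    X=np.c_[p*np.reshape(d,(-1,1)),np.reshape(d,(-1,1))*np.ones((len(u),1))]
    return (X-t)@R
def cloud(s):
    v,u=np.mgrid[0:384,0:512]
    W=world(s,u.ravel(),v.ravel()).reshape(384,512,3); W[s['depth']<=0]=np.nan
    return W
E
python3 - <<'E'
from h import *
for n in('top','scene'):
    s=snap(n); cv2.imwrite(f'pics/{n}0.png',cv2.resize(s['img'][:,:,::-1],(768,576)))
    print(n,s['K'],s['k1'],-np.array(s['R']).T@s['t'],(s['depth']>0).mean())
r=readout.sense();print({k:np.round(r[k],3) for k in r})
E
```

```text
top [[490.64091277   0.         252.07582733]
 [  0.         490.64091277 189.70573678]
 [  0.           0.           1.        ]] -0.2069390334857241 [ 274.91926428  -47.26288615 1325.08513836] 0.9960988362630209
scene [[387.92595892   0.         255.33610932]
 [  0.         387.92595892 184.59783846]
 [  0.           0.           1.        ]] -0.00501379224888219 [1008.64129688  660.98592815  821.66486084] 0.995697021484375
{'t': np.float64(0.1), 'qpos': array([ 1.217,  0.213, -0.035,  1.323,  0.   ,  1.571]), 'joint_velocities': array([ 0.002, -0.001,  0.002,  0.   ,  0.   , -0.001]), 'effort': array([ 1.0000e-03, -6.8725e+01,  4.8780e+01,  1.2000e-02,  0.0000e+00,
       -0.0000e+00]), 'ee_pos': array([173.202, 468.909, 404.278]), 'eef_rot': array([ 0.176,  0.984, -0.   , -0.   ]), 'force': array([ 0.35 , -0.084, -0.251]), 'moment': array([-0.037,  0.045,  0.017]), 'grasp_force': np.float64(0.0), 'opening': np.float64(85.152)}
```

View pics/top0.png

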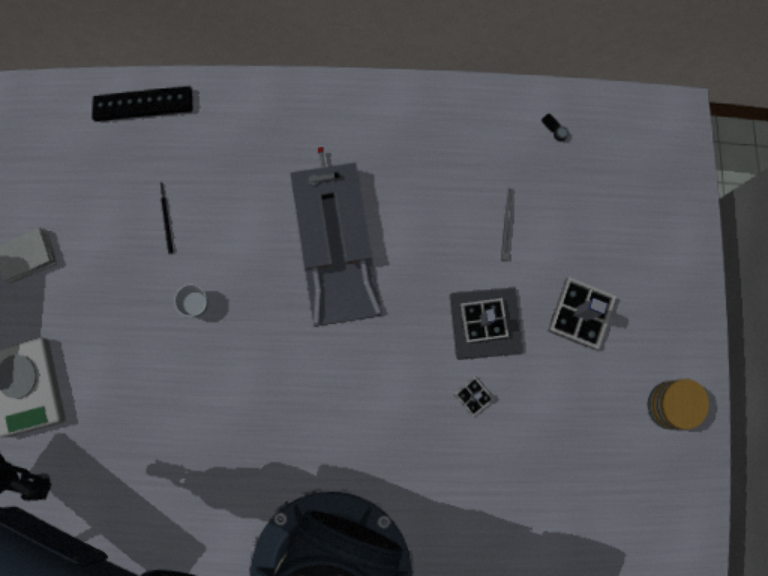

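View pics/scene0.png

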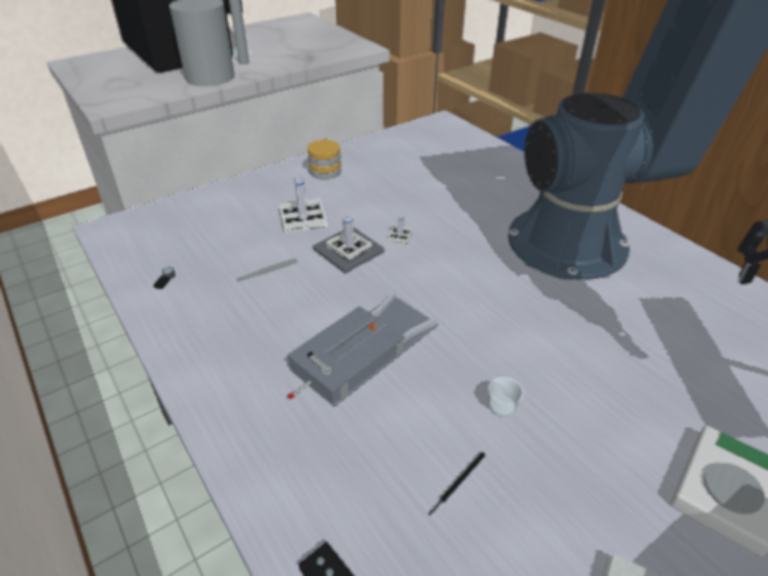

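The top view shows the case at (340,240), tail up and mouth down the picture. The mat carrying the tray is at (486,322). There are decoy trays at (585,313) and (475,397), the cup is at (190,303), the tweezer at (508,225) and the probe at (168,218). Next I measure these poses from depth.

Run:
```python
from h import *
s=dict(np.load('top.npz')); W=cloud(s); Z=W[...,2]; v,u=np.mgrid[0:384,0:512]
img=s['img'].astype(int)
def rect(m,name):
    n,l,st,c=cv2.connectedComponentsWithStats(m.astype(np.uint8)); k=1+np.argmax(st[1:,4]); m=l==k
    P=W[m]; r=cv2.minAreaRect(P[:,:2].astype(np.float32)); print(name,m.sum(),np.round(r[0],1),np.round(r[1],1),round(r[2],2),'z',np.round(np.percentile(P[:,2],[2,50,98]),1)); return m
def box(a,b,c,d): return (u>a/1.5)&(u<b/1.5)&(v>c/1.5)&(v<d/1.5)
print('table z',np.nanmedian(Z[box(380,440,350,450)]), np.nanmedian(Z[box(220,280,150,290)]))
rect(box(430,540,270,375)&(Z>8)&(Z<60),'mat')
rect(box(430,540,270,375)&(Z>24)&(Z<40),'tray')
rect(box(430,540,270,375)&(Z>60),'stem')
b=box(430,540,270,375)
white=(img.min(2)>105)&b&(Z>24)&(Z<45); rect(white,'traywhite')
c=box(270,400,150,340)
rect(c&(Z>36)&(Z<50),'roof'); rect(c&(Z>4)&(Z<60),'all'); rect(c&(Z>15)&(Z<26),'rails')
sl=box(318,345,190,265); rect(sl&(Z<32),'slot')
b2=box(540,630,260,360); rect(b2&(Z>8)&(Z<35),'big'); 
Zi=Z[150:220:1,200:258:2]
```

```text
table z 0.3349942174519551 0.34647394481389043
mat 1882 [ 447.4 -270.1] [121.2 123.8] 6.02 z [10.5 17.5 35. ]
tray 346 [ 450.1 -264. ] [71.2 78.3] 9.15 z [24.2 29.2 36.1]
stem 71 [ 449.9 -263.4] [20.3 15.1] 9.59 z [64.8 94.2 99.2]
traywhite 7 [ 486.4 -293.7] [11.4  7.3] 37.96 z [26.9 32.4 35.5]
roof 2409 [633.2  15.9] [183.3 124. ] 11.14 z [37.9 43.5 48.6]
all 4660 [603.3   9.8] [323.9 148.1] 10.46 z [ 4.8 39.4 49.8]
rails 115 [506.8 -57.3] [102.2  12.4] 18.02 z [15.7 20.2 24.7]
slot 426 [611.7  11.2] [132.1  25. ] 10.6 z [ 3.   8.5 25.1]
big 1048 [ 466.9 -451.1] [102.6 109.6] 69.66 z [ 8.3 14.6 27.8]
```

Run:
```python
from h import *
s=dict(np.load('top.npz'))
a=s['img'][95:225,185:265,::-1]; b=s['img'][185:245,295:360,::-1]
A=cv2.resize(a,None,fx=4.6,fy=4.6,interpolation=3); B=cv2.resize(b,None,fx=6,fy=6,interpolation=3)
o=np.zeros((600,800,3),np.uint8); o[:A.shape[0],:A.shape[1]]=A[:600]; o[:B.shape[0],400:400+B.shape[1]]=B[:,:400]
cv2.imwrite('pics/crop1.png',cv2.convertScaleAbs(o,alpha=1.6))
```

```text
(no output)
```

View pics/crop1.png

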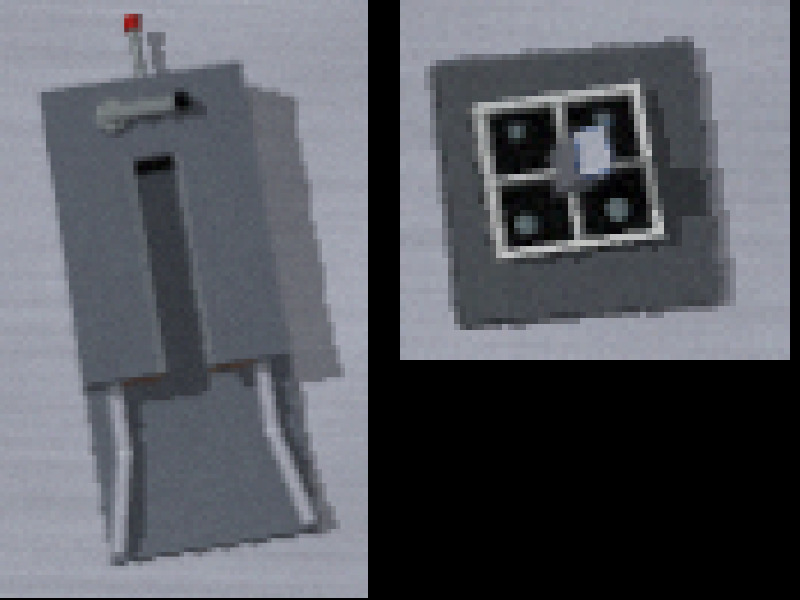

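The crop confirms the right tray: 71×78 mm, on the mat, with its stem top near pixel (299,25+185). The slot and rails are clear, and the orange flaps are at the mouth. Next I fit the poses precisely.

```bash
cat >> h.py <<'E'
from scipy.optimize import minimize
def fitrect(P,N,L,Wd,x0,cx=0,slot=False):
    # P inside points, N nearby outside points (xy); soft-IoU fit of rectangle
    def f(p):
        c,s=np.cos(p[2]),np.sin(p[2])
        def ins(Q):
            d=Q-p[:2]; a=d@[c,s]-cx; b=d@[-s,c]
            g=lambda z: 1/(1+np.exp(-z/1.0))
            r=g(L/2-abs(a))*g(Wd/2-abs(b))
            if slot: r=r*(1-g(125-(a+cx))*g(12-abs(b)))
            return r
        return ins(N).sum()-ins(P).sum()
    best=min((minimize(f,np.array(x0)+d,method='Nelder-Mead',options=dict(xatol=.001,fatol=.01,initial_simplex=np.array(x0)+d+np.array([[0,0,0],[4,0,0],[0,4,0],[0,0,.04]]))) for d in np.random.default_rng(0).normal(0,[2,2,.02],(6,3))),key=lambda r:r.fun)
    return best.x
E
python3 - <<'E'
from h import *
s=dict(np.load('top.npz')); W=cloud(s); Z=W[...,2]; v,u=np.mgrid[0:384,0:512]
def box(a,b,c,d): return (u>a/1.5)&(u<b/1.5)&(v>c/1.5)&(v<d/1.5)
c=box(260,410,130,345)&(Z>-10); m=(Z>36)&(Z<62)
p=fitrect(W[c&m][:,:2],W[c&~m][:,:2],176,124,[547,0,.19],88,True); print('case',np.round(p,3),np.degrees(p[2]))
b=box(430,540,270,375)&(Z>-10); m=(Z>24)
t=fitrect(W[b&m&(Z<42)][:,:2],W[b&~m][:,:2],70,76,[450,-264,.16]); print('tray',np.round(t,3),np.degrees(t[2]))
m=(Z>10)&(Z<22); 
t2=fitrect(W[b&(Z>10)][:,:2],W[b&~(Z>10)][:,:2],120,120,[447,-270,.1]); print('mat',np.round(t2,3))
P=W[b&(Z>88)];print('stemtop',len(P),P.mean(0),cv2.minAreaRect(P[:,:2].astype(np.float32)))
R=np.array([[np.cos(p[2]),-np.sin(p[2])],[np.sin(p[2]),np.cos(p[2])]])
for nm,q in(('apron',(-100,0)),('mouth',(0,0)),('slot_end',(125,0))): print(nm,p[:2]+R@q)
E
```

```text
case [ 5.49957e+02 -5.98000e-01  1.91000e-01] 10.969651420512768
tray [ 4.50750e+02 -2.64297e+02  1.57000e-01] 8.991296492138314
mat [ 4.47854e+02 -2.70798e+02  1.09000e-01]
stemtop 52 [ 449.91583512 -263.41019367   95.18123066] ((450.1357727050781, -263.6439514160156), (20.02886390686035, 14.568950653076172), 9.874576568603516)
apron [451.78421221 -19.62683728]
mouth [549.9570236   -0.59793551]
slot_end [672.67303785  23.18819171]
```

```bash
J='python3 -m jog'
python3 -m jog '[[-0.02,-0.023,0,0,0,0,1],[-0.021,-0.025,0,0,0,0,1],[-0.021,-0.025,0,0,0,0,1],[-0.021,-0.025,0,0,0,0,1],[-0.021,-0.025,0,0,0,0,1],[-0.021,-0.025,0,0,0,0,1],[-0.021,-0.025,0,0,0,0,1],[-0.021,-0.025,0,0,0,0,1]]'
python3 -m jog '[[-0.021,-0.025,0,0,0,0,1],[-0.021,-0.025,0,0,0,0,1],[-0.021,-0.025,0,0,0,0,1],[-0.021,-0.025,0,0,0,0,1],[-0.021,-0.025,0,0,0,0,1],[-0.021,-0.025,0,0,0,0,1],[-0.021,-0.025,0,0,0,0,1],[-0.021,-0.025,0,0,0,0,1]]'
python3 -m jog '[[-0.021,-0.025,0,0,0,0,1],[-0.021,-0.025,0,0,0,0,1],[-0.021,-0.025,0,0,0,0,1],[-0.021,-0.024,0,0,0,0,1],[-0.021,-0.024,0,0,0,0,1],[-0.021,-0.024,0,0,0,0,1],[-0.021,-0.02,0,0,0,0,1],[-0.02,-0.015,0,0,0,0,1]]'
python3 -m jog '[[0,0,0,0,0,-0.1,1],[0,0,0,0,0,-0.1,1],[0,0,0,0,0,-0.1,1],[0,0,0,0,0,-0.1,1],[0,0,0,0,0,-0.11,1],[0,0,0,0,0,0,1],[0,0,0,0,0,0,1],[0,0,0,0,0,0,1]]'
cat >> h.py <<'E'
def togo(x,y,yaw,z=None):
    from scipy.spatial.transform import Rotation as Ro
    r=readout.sense(); R=Ro.from_quat(r['eef_rot']).as_matrix(); e=np.array(r['ee_pos'])
    d=R.T@(np.array([x,y,e[2] if z is None else z])-e)
    ya=np.degrees(np.arctan2(R[1,1],R[0,1]))-90
    dy=(np.degrees(yaw)-ya+90)%180-90
    print('t',round(float(r['t']),2),'ee',e.round(1),'yaw',ya.round(2),'tilt',np.degrees(R[:2,2]).round(2),'move',d.round(1),'rz',-np.radians(dy).round(4),'F',np.round(r['force'],1),'open',round(float(r['opening']),1),'grip',round(float(r['grasp_force']),1),'q',np.round(r['qpos'],2))
E
python3 -c "
from h import *
togo(450.2,-263.6,.162,99.5-0+0)"
```

```text
t: 0.77
ee_pos: [261.2, 223.9, 404.5]
eef_rot: [0.176, 0.984, -0.0, -0.0]
force: [1.5, -0.0, -0.2]
opening: 85.0
grasp_force: 0.0
t: 1.43
ee_pos: [349.5, -22.2, 404.7]
eef_rot: [0.176, 0.984, 0.0, 0.0]
force: [1.3, 1.5, 0.2]
opening: 85.3
grasp_force: 0.0
t: 2.1
ee_pos: [443.3, -251.1, 404.3]
eef_rot: [0.177, 0.984, -0.0, -0.0]
force: [0.5, 0.6, 0.0]
opening: 85.7
grasp_force: 0.0
t: 2.77
ee_pos: [443.2, -249.0, 404.6]
eef_rot: [-0.076, 0.997, 0.0, -0.0]
force: [-0.1, -0.1, 0.3]
opening: 85.6
grasp_force: 0.0
t 2.77 ee [ 443.2 -249.   404.6] yaw 8.74 tilt [-0.01  0.01] move [ -4.8 -15.6 305.1] rz -0.0095 F [-0.1 -0.1  0.3] open 85.6 grip 0.0 q [-0.51  0.23 -0.01  1.33  0.   -0.66]
```

```bash
python3 -m jog '[[-0.005,-0.0155,0,0,0,-0.009,1],[0,0,0.02,0,0,0,1],[0,0,0.03,0,0,0,1],[0,0,0.03,0,0,0,1],[0,0,0.03,0,0,0,1],[0,0,0.01,0,0,0,1],[0,0,0,0,0,0,1],[0,0,0,0,0,0,1]]'
python3 - <<'E'
from h import *
togo(450.2,-263.6,.162,238)
s=snap('top');t=snap('scene')
o=np.hstack([cv2.resize(s['img'][170:260,280:380,::-1],(400,360),interpolation=3),cv2.resize(t['img'][60:180,160:280,::-1],(400,360),interpolation=3)])
cv2.imwrite('pics/near.png',cv2.convertScaleAbs(o,alpha=1.4))
E
```

```text
t: 3.43
ee_pos: [450.7, -263.6, 285.6]
eef_rot: [-0.082, 0.997, -0.0, 0.0]
force: [0.6, -0.5, 0.4]
opening: 85.4
grasp_force: 0.0
t 3.43 ee [ 450.7 -263.6  285.6] yaw 9.4 tilt [ 0. -0.] move [ 0.5  0.1 47.6] rz 0.0021 F [ 0.6 -0.5  0.4] open 85.4 grip 0.0 q [-0.53  0.31 -0.21  1.05 -0.   -0.69]
```

View pics/near.png

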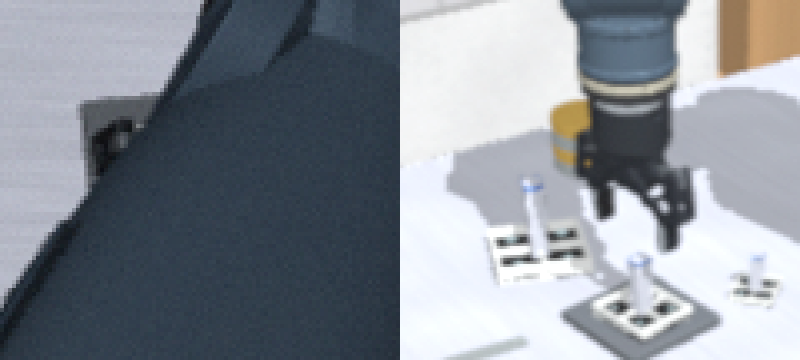

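The scene view has the gripper straight above the target stem, at about (640,265) in the crop. The arm hides it from the top camera. I go down and grip.

```bash
python3 -m jog '[[0,0,0.02,0,0,0,1],[0,0,0.02,0,0,0,1],[0,0,0.0075,0,0,0,1],[0,0,0,0,0,0,0.2],[0,0,0,0,0,0,-0.2],[0,0,0,0,0,0,-0.5],[0,0,0,0,0,0,-0.6],[0,0,0,0,0,0,-1]]' 80
python3 -m jog '[[0,0,0,0,0,0,-1],[0,0,0,0,0,0,-1],[0,0,0,0,0,0,-1],[0,0,0,0,0,0,-1],[0,0,0,0,0,0,-1],[0,0,0,0,0,0,-1],[0,0,0,0,0,0,-1],[0,0,0,0,0,0,-1]]' 80
python3 -c "
from h import *
togo(450.2,-263.6,.162,238)"
```

```text
t: 4.2
ee_pos: [450.9, -263.7, 238.1]
eef_rot: [-0.082, 0.997, -0.0, 0.001]
force: [-0.7, 0.3, 0.1]
opening: 25.3
grasp_force: 0.0
t: 4.87
ee_pos: [450.6, -263.5, 237.6]
eef_rot: [-0.083, 0.997, -0.0, 0.0]
force: [-1.2, 2.5, 5.8]
opening: 12.7
grasp_force: 79.4
t 4.87 ee [ 450.6 -263.5  237.6] yaw 9.47 tilt [ 0.03 -0.01] move [ 0.5 -0.  -0.4] rz 0.0033 F [-1.2  2.5  5.8] open 12.7 grip 79.4 q [-0.53  0.35 -0.29  0.93  0.   -0.69]
```

```bash
python3 -m jog '[[0,0,-0.005,0,0,0,-1],[0,0,-0.01,0,0,0,-1],[0,0,-0.015,0,0,0,-1],[0,0,-0.015,0,0,0,-1],[0,0,-0.015,0,0,0,-1],[0,0,-0.005,0,0,0,-1],[0,0,0,0,0,0,-1],[0,0,0,0,0,0,-1]]'
python3 -c "
from h import *
togo(456.7,-18.7,.191,303)"
```

```text
t: 5.53
ee_pos: [450.5, -263.5, 302.1]
eef_rot: [-0.082, 0.997, -0.0, 0.0]
force: [-1.4, -0.4, -3.2]
opening: 12.9
grasp_force: 78.2
t 5.53 ee [ 450.5 -263.5  302.1] yaw 9.46 tilt [ 0.   -0.01] move [-46.4 240.5  -1. ] rz -0.0259 F [-1.4 -0.4 -3.2] open 12.9 grip 78.2 q [-0.53  0.3  -0.18  1.09 -0.   -0.69]
```

```bash
python3 -m jog '[[-0.001,0.005,0,0,0,0,-1],[-0.002,0.01,0,0,0,0,-1],[-0.0034,0.0175,0,0,0,0,-1],[-0.004,0.02,0,0,0,0,-1],[-0.004,0.02,0,0,0,0,-1],[-0.004,0.02,0,0,0,0,-1],[-0.004,0.02,0,0,0,0,-1],[-0.004,0.02,0,0,0,0,-1]]'
python3 -m jog '[[-0.004,0.02,0,0,0,0,-1],[-0.004,0.02,0,0,0,0,-1],[-0.004,0.02,0,0,0,0,-1],[-0.004,0.02,0,0,0,0,-1],[-0.003,0.016,0,0,0,-0.01,-1],[-0.002,0.008,0,0,0,-0.01,-1],[-0.001,0.003,0,0,0,-0.006,-1],[0,0,0,0,0,0,-1]]'
python3 - <<'E'
from h import *
togo(456.7,-18.7,.191,303)
s=snap('top');t=snap('scene')
o=np.hstack([cv2.resize(s['img'][90:230,170:290,::-1],(360,420),interpolation=3),cv2.resize(t['img'][140:290,160:310,::-1],(420,420),interpolation=3)])
cv2.imwrite('pics/hover.png',cv2.convertScaleAbs(o,alpha=1.4))
E
```

```text
t: 6.2
ee_pos: [454.3, -126.7, 301.6]
eef_rot: [-0.083, 0.997, 0.0, -0.001]
force: [1.1, -0.3, -2.4]
opening: 12.8
grasp_force: 78.1
t: 6.87
ee_pos: [458.6, -18.7, 301.9]
eef_rot: [-0.096, 0.995, -0.0, -0.0]
force: [-0.2, -0.4, -2.5]
opening: 12.7
grasp_force: 78.3
t 6.87 ee [458.6 -18.7 301.9] yaw 11.04 tilt [-0.03 -0.01] move [ 1.8  0.4 -1. ] rz 0.0018 F [-0.2 -0.4 -2.5] open 12.7 grip 78.3 q [-0.04  0.18 -0.34  1.05 -0.   -0.23]
```

View pics/hover.png

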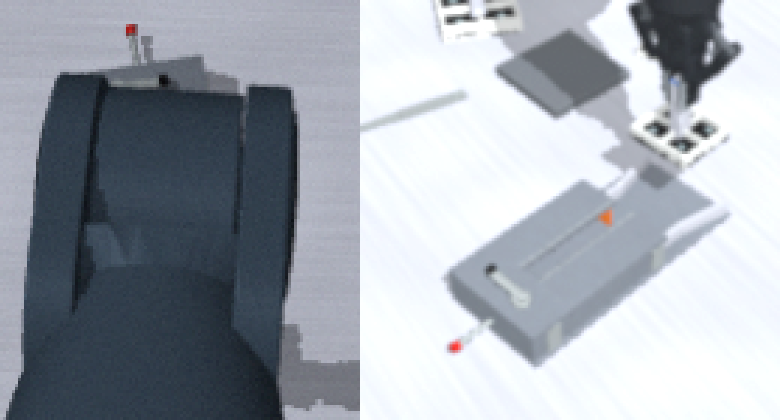

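The tray hangs level at crop (680,135) in the scene view, and the case with its orange flap shows at (605,217). The scene camera sees both, so I cross-check their relative pose in it. The red rod tip at crop (456,347) will let me see the plunger move.

Run:
```python
from h import *
s=dict(np.load('scene.npz')); W=cloud(s); Z=W[...,2]; img=s['img'].astype(int)
X=W[...,0];Y=W[...,1]
near=(X>380)&(X<800)&(abs(Y)<140)&(Z>-10)
m=near&(Z>37)&(Z<49)&(X>530)
# side faces/occlusion: only use roof-level points; outside = lower points not below roof-shadow
p=fitrect(W[m][:,:2],W[near&(Z<34)&~((Z>12))][:,:2],176,124,[550,-.6,.191],88,True); print('case(scene)',p.round(3))
r=cv2.minAreaRect(W[m][:,:2].astype(np.float32));print(r)
b=(X>400)&(X<520)&(abs(Y+19)<60)&(Z>86)&(Z<100)
P=W[b];print('tray top',len(P),np.percentile(P[:,2],[10,50,90]),cv2.minAreaRect(P[:,:2].astype(np.float32)))
A=np.c_[P[:,:2]-P[:,:2].mean(0),np.ones(len(P))];print('slopes deg',np.degrees(np.linalg.lstsq(A,P[:,2],rcond=None)[0][:2]))
R=np.array([[np.cos(.191),-np.sin(.191)],[np.sin(.191),np.cos(.191)]])
for p0 in((549.96,-.6),p[:2]): 
  L=(W[m][:,:2]-p0)@R; print(np.percentile(L,[.5,1,3,97,99,99.5],axis=0).round(1).T)
```

```text
case(scene) [ 5.47305e+02 -2.60000e-02  1.80000e-01]
((633.6536865234375, 18.087890625), (184.10189819335938, 125.39266967773438), 10.717080116271973)
tray top 387 [87.03684741 91.80356907 97.06200752] ((459.3091125488281, -18.58600616455078), (72.90155029296875, 78.40409088134766), 11.186229705810547)
slopes deg [0.2000287  0.65778115]
[[ -4.8  -3.7   0.4 175.4 176.7 176.9]
 [-58.6 -58.  -55.4  62.3  63.5  64.4]]
[[ -2.3  -1.2   2.9 177.9 179.2 179.4]
 [-59.7 -59.1 -56.5  61.3  62.4  63.3]]
```

```bash
python3 -m jog '[[0.0025,0.001,0.01,0,0,0.002,-1],[0,0,0.015,0,0,0,-1],[0,0,0.015,0,0,0,-1],[0,0,0.015,0,0,0,-1],[0,0,0.009,0,0,0,-1],[0,0,0.003,0,0,0,-1],[0,0,0.001,0,0,0,-1],[0,0,0,0,0,0,-1]]'
python3 -m jog '[[0,0,0.001,0,0,0,-1],[0,0,0.0005,0,0,0,-1],[0,0,0.0005,0,0,0,-1],[0,0,0.0005,0,0,0,-1],[0,0,0,0,0,0,-1],[0,0,0,0,0,0,-1],[0,0,0,0,0,0,-1],[0,0,0,0,0,0,-1]]'
python3 -c "
from h import *
togo(456,-17.9,.189,230.6)"
```

```text
t: 7.63
ee_pos: [456.3, -19.1, 234.6]
eef_rot: [-0.094, 0.996, -0.0, 0.0]
force: [-0.2, 0.2, -2.2]
opening: 12.9
grasp_force: 78.3
t: 8.3
ee_pos: [456.1, -18.8, 231.7]
eef_rot: [-0.094, 0.996, -0.0, -0.0]
force: [0.6, 0.3, -2.4]
opening: 12.6
grasp_force: 78.3
t 8.3 ee [456.1 -18.8 231.7] yaw 10.84 tilt [-0. -0.] move [-0.1  0.9  1.1] rz 0.0002 F [ 0.6  0.3 -2.4] open 12.6 grip 78.3 q [-0.04  0.23 -0.47  0.87 -0.   -0.23]
```

```bash
python3 -m jog '[[0,0.0008,0.0005,0,0,0,-1],[0,0,0.0003,0,0,0,-1],[0,0,0.0002,0,0,0,-1],[0,0,0,0,0,0,-1],[0,0,0,0,0,0,-1],[0,0,0,0,0,0,-1],[0,0,0,0,0,0,-1],[0,0,0,0,0,0,-1]]'
python3 -c "
from h import *
togo(456,-17.9,.189,230.6)"
```

```text
t: 8.97
ee_pos: [456.0, -18.0, 230.7]
eef_rot: [-0.094, 0.996, -0.0, 0.0]
force: [-0.2, 0.0, -2.6]
opening: 12.6
grasp_force: 78.6
t 8.97 ee [456.  -18.  230.7] yaw 10.84 tilt [ 0. -0.] move [-0.1  0.1  0.1] rz 0.0002 F [-0.2  0.  -2.6] open 12.6 grip 78.6 q [-0.04  0.24 -0.47  0.87 -0.   -0.23]
```

```bash
python3 -m jog '[[0,0,0.0003,0,0,0,-1],[0,0,0,0,0,0,-1],[0,0,0,0,0,0,-1],[0,0,0,0,0,0,-1],[0,0,0,0,0,0,-1],[0,0,0,0,0,0,-1],[0,0,0,0,0,0,-1],[0,0,0,0,0,0,-1]]'
python3 -m jog '[[0,0,0.0004,0,0,0,-1],[0,0,0,0,0,0,-1],[0,0,0,0,0,0,-1],[0,0,0,0,0,0,-1],[0,0,0,0,0,0,-1],[0,0,0,0,0,0,-1],[0,0,0,0,0,0,-1],[0,0,0,0,0,0,-1]]'
```

```text
t: 9.63
ee_pos: [456.0, -18.0, 230.6]
eef_rot: [-0.094, 0.996, 0.0, 0.0]
force: [-2.6, 2.2, 4.7]
opening: 12.7
grasp_force: 79.2
t: 10.3
ee_pos: [455.9, -17.9, 230.4]
eef_rot: [-0.095, 0.996, 0.0, 0.0]
force: [-6.5, 3.6, 13.3]
opening: 12.7
grasp_force: 80.7
```

```bash
python3 -m jog '[[0,0,-0.0005,0,0,0,-1],[-0.003,0,0,0,0,0,-1],[-0.004,0,0,0,0,0,-1],[-0.004,0,0,0,0,0,-1],[-0.004,0,0,0,0,0,-1],[-0.004,0,0,0,0,0,-1],[-0.002,0,0,0,0,0,-1],[0,0,0,0,0,0,-1]]'
python3 -c "
from h import *
togo(549.3,0,.189,230.6)"
```

```text
t: 10.97
ee_pos: [476.0, -13.8, 230.6]
eef_rot: [-0.095, 0.996, 0.0, -0.001]
force: [-13.7, 5.9, 19.5]
opening: 12.7
grasp_force: 81.6
t 10.97 ee [476.  -13.8 230.6] yaw 10.85 tilt [-0.12  0.04] move [-74.6  -0.3  -0.1] rz 0.0004 F [-13.7   5.9  19.5] open 12.7 grip 81.6 q [-0.03  0.27 -0.42  0.88  0.   -0.22]
```

```bash
python3 -m jog '[[0,0,-0.0006,0,0,0,-1],[0,0,0,0,0,0,-1],[0,0,0,0,0,0,-1],[0,0,0,0,0,0,-1],[0,0,0,0,0,0,-1],[0,0,0,0,0,0,-1],[0,0,0,0,0,0,-1],[0,0,0,0,0,0,-1]]'
python3 -m jog '[[0,0,-0.0006,0,0,0,-1],[0,0,0,0,0,0,-1],[0,0,0,0,0,0,-1],[0,0,0,0,0,0,-1],[0,0,0,0,0,0,-1],[0,0,0,0,0,0,-1],[0,0,0,0,0,0,-1],[0,0,0,0,0,0,-1]]'
python3 -c "
from h import *
togo(549.3,0,.189,230.6);print(readout.sense()['moment'])"
```

```text
t: 11.63
ee_pos: [476.5, -14.0, 231.0]
eef_rot: [-0.094, 0.996, 0.0, -0.0]
force: [-1.0, 2.8, -4.0]
opening: 12.8
grasp_force: 78.0
t: 12.3
ee_pos: [476.5, -14.0, 231.7]
eef_rot: [-0.094, 0.996, 0.0, -0.0]
force: [-2.2, 3.1, -3.4]
opening: 12.9
grasp_force: 78.1
t 12.3 ee [476.5 -14.  231.7] yaw 10.84 tilt [-0.01  0.  ] move [-74.1   0.1   1.1] rz 0.0002 F [-2.2  3.1 -3.4] open 12.9 grip 78.1 q [-0.03  0.27 -0.41  0.88  0.   -0.22]
[0.97399567 0.52250754 0.03240979]
```

```bash
python3 -m jog '[[0,0.0005,0,0,0,0,-1],[0,0.0005,0,0,0,0,-1],[0,0,0,0,0,0,-1],[0,0,0,0,0,0,-1],[0,0,0,0,0,0,-1],[0,0,0,0,0,0,-1],[0,0,0,0,0,0,-1],[0,0,0,0,0,0,-1]]'
python3 -m jog '[[0,0.0005,0,0,0,0,-1],[0,0.0005,0,0,0,0,-1],[0,0,0,0,0,0,-1],[0,0,0,0,0,0,-1],[0,0,0,0,0,0,-1],[0,0,0,0,0,0,-1],[0,0,0,0,0,0,-1],[0,0,0,0,0,0,-1]]'
python3 -c "
from h import *
togo(549.3,0,.189,230.6);print(readout.sense()['moment'])"
```

```text
t: 12.97
ee_pos: [476.4, -13.1, 231.7]
eef_rot: [-0.094, 0.996, -0.0, 0.0]
force: [-0.0, 1.1, -1.8]
opening: 13.0
grasp_force: 78.5
t: 13.63
ee_pos: [476.2, -12.1, 231.7]
eef_rot: [-0.094, 0.996, -0.0, 0.0]
force: [-0.1, -0.9, -2.5]
opening: 12.1
grasp_force: 78.5
t 13.63 ee [476.2 -12.1 231.7] yaw 10.84 tilt [ 0. -0.] move [-74.1  -1.8   1.1] rz 0.0001 F [-0.1 -0.9 -2.5] open 12.1 grip 78.5 q [-0.03  0.27 -0.42  0.88 -0.   -0.21]
[ 0.01059272 -0.02428071  0.02755416]
```

```bash
python3 -m jog '[[0,0.0007,0.0006,0,0,0,-1],[-0.002,0,0.0004,0,0,0,-1],[-0.004,0,0,0,0,0,-1],[-0.005,0,0,0,0,0,-1],[-0.005,0,0,0,0,0,-1],[-0.005,0,0,0,0,0,-1],[-0.003,0,0,0,0,0,-1],[0,0,0,0,0,0,-1]]'
python3 -c "
from h import *
togo(549.3,0,.189,230.6);print(readout.sense()['moment'])"
```

```text
t: 14.3
ee_pos: [500.4, -6.8, 230.6]
eef_rot: [-0.095, 0.996, -0.0, 0.0]
force: [0.5, 0.9, -2.2]
opening: 12.8
grasp_force: 78.4
t 14.3 ee [500.4  -6.8 230.6] yaw 10.85 tilt [0.02 0.  ] move [-49.3  -2.6   0.1] rz 0.0003 F [ 0.5  0.9 -2.2] open 12.8 grip 78.4 q [-0.01  0.32 -0.36  0.9   0.   -0.2 ]
[ 0.03159137 -0.05004307  0.04817343]
```

```bash
python3 -m jog '[[-0.003,0,0.0002,0,0,0,-1],[-0.004,0,0,0,0,0,-1],[-0.004,0,0,0,0,0,-1],[-0.004,0,0,0,0,0,-1],[-0.004,0,0,0,0,0,-1],[-0.003,0,0,0,0,0,-1],[-0.002,0,0,0,0,0,-1],[0,0,0,0,0,0,-1]]'
python3 -c "
from h import *
togo(549.3,0,.189,230.6);print(readout.sense()['moment'])"
```

```text
t: 14.97
ee_pos: [522.4, -2.3, 230.6]
eef_rot: [-0.094, 0.996, 0.0, -0.001]
force: [-15.2, 0.6, 17.1]
opening: 12.7
grasp_force: 81.6
t 14.97 ee [522.4  -2.3 230.6] yaw 10.84 tilt [-0.16 -0.  ] move [-26.9  -2.8  -0. ] rz 0.0002 F [-15.2   0.6  17.1] open 12.7 grip 81.6 q [-0.    0.36 -0.29  0.92 -0.   -0.19]
[-1.69336569e-01  3.28527779e+00 -3.05044688e-04]
```

```bash
python3 -m jog '[[0,0,-0.0004,0,0,0,-1],[0,0,-0.0003,0,0,0,-1],[0,0,0,0,0,0,-1],[0,0,0,0,0,0,-1],[0,0,0,0,0,0,-1],[0,0,0,0,0,0,-1],[0,0,0,0,0,0,-1],[0,0,0,0,0,0,-1]]'
python3 -c "
from h import *
togo(549.3,0,.189,230.6);print(readout.sense()['moment'])
t=snap('scene')
cv2.imwrite('pics/flap.png',cv2.convertScaleAbs(cv2.resize(t['img'][140:290,160:340,::-1],(720,600),interpolation=3),alpha=1.3))"
```

```text
t: 15.63
ee_pos: [523.2, -2.3, 231.1]
eef_rot: [-0.094, 0.996, 0.0, -0.0]
force: [-2.8, 0.8, -4.5]
opening: 13.0
grasp_force: 78.5
t 15.63 ee [523.2  -2.3 231.1] yaw 10.84 tilt [-0.01  0.01] move [-26.1  -2.6   0.5] rz 0.0002 F [-2.8  0.8 -4.5] open 13.0 grip 78.5 q [-0.    0.36 -0.29  0.92  0.   -0.19]
[0.17683155 0.90063556 0.05988036]
```

View pics/flap.png

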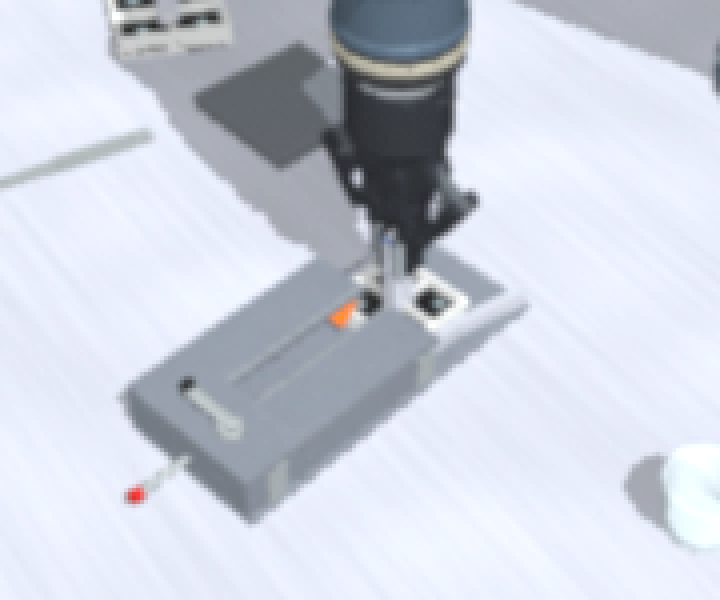

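The flaps are swinging in (orange at (345,315)), with the tray centred between the rails and partly in the mouth. The axial force is only the flaps' 3 N or so. The red rod tip is at (135,495). I continue.

```bash
python3 -m jog '[[-0.003,0.0003,0,0,0,0,-1],[-0.005,0,0,0,0,0,-1],[-0.006,0,0,0,0,0,-1],[-0.006,0,0,0,0,0,-1],[-0.006,0,0,0,0,0,-1],[-0.006,0,0,0,0,0,-1],[-0.004,0,0,0,0,0,-1],[-0.002,0,0,0,0,0,-1]]'
python3 -c "
from h import *
togo(549.3,0,.189,230.6);print(readout.sense()['moment'])"
```

```text
t: 16.35
ee_pos: [561.2, 5.2, 231.1]
eef_rot: [-0.095, 0.996, 0.0, 0.0]
force: [-0.9, -0.4, -5.2]
opening: 13.0
grasp_force: 78.4
t 16.35 ee [561.2   5.2 231.1] yaw 10.85 tilt [0.02 0.  ] move [12.7 -2.9  0.5] rz 0.0003 F [-0.9 -0.4 -5.2] open 13.0 grip 78.4 q [ 0.01  0.43 -0.19  0.96  0.   -0.18]
[-0.07696351  0.3809273   0.0154286 ]
```

```bash
python3 -m jog '[[-0.003,0,0,0,0,0,-1],[-0.006,0,0,0,0,0,-1],[-0.007,0,0,0,0,0,-1],[-0.007,0,0,0,0,0,-1],[-0.007,0,0,0,0,0,-1],[-0.006,0,0,0,0,0,-1],[-0.004,0,0,0,0,0,-1],[-0.002,0,0,0,0,0,-1]]'
python3 - <<'E'
from h import *
togo(549.3,0,.189,230.6);print(readout.sense()['moment'])
t=snap('scene'); np.savez('scene_ref.npz',**t)
h=t['img'].astype(int); m=(h[...,0]>130)&(h[...,1]<90)&(h[...,2]<90); m[:230]=0; m[:,:180]=0;m[:,240:]=0
w=(h[...,0]-h[...,1:].max(2)).clip(0)*m; v,u=np.mgrid[0:384,0:512]; print(m.sum(),(u*w).sum()/w.sum(),(v*w).sum()/w.sum())
E
```

```text
t: 17.02
ee_pos: [602.4, 13.1, 231.1]
eef_rot: [-0.095, 0.996, 0.0, 0.0]
force: [-1.4, -0.0, -5.4]
opening: 12.7
grasp_force: 78.4
t 17.02 ee [602.4  13.1 231.1] yaw 10.85 tilt [0. 0.] move [54.6 -2.9  0.5] rz 0.0003 F [-1.4 -0.  -5.4] open 12.7 grip 78.4 q [ 0.02  0.51 -0.06  1.    0.   -0.17]
[-0.04191752  0.27019805  0.01889607]
8 193.4967320261438 263.2668845315904
```

```bash
python3 -m jog '[[-0.002,0,0,0,0,0,-1],[-0.002,0,0,0,0,0,-1],[-0.002,0,0,0,0,0,-1],[-0.002,0,0,0,0,0,-1],[-0.002,0,0,0,0,0,-1],[-0.001,0,0,0,0,0,-1],[-0.001,0,0,0,0,0,-1],[0,0,0,0,0,0,-1]]'
python3 -m jog '[[-0.001,0,0,0,0,0,-1],[-0.001,0,0,0,0,0,-1],[-0.001,0,0,0,0,0,-1],[-0.001,0,0,0,0,0,-1],[-0.0005,0,0,0,0,0,-1],[-0.0005,0,0,0,0,0,-1],[0,0,0,0,0,0,-1],[0,0,0,0,0,0,-1]]'
```

```text
t: 17.73
ee_pos: [613.7, 15.3, 231.3]
eef_rot: [-0.094, 0.996, -0.0, 0.0]
force: [0.3, -0.4, -3.0]
opening: 12.9
grasp_force: 78.7
t: 18.4
ee_pos: [618.4, 16.2, 231.2]
eef_rot: [-0.094, 0.996, 0.0, -0.0]
force: [0.4, 0.6, -2.5]
opening: 12.6
grasp_force: 78.7
```

```bash
python3 -m jog '[[-0.001,0,0,0,0,0,-1],[-0.001,0,0,0,0,0,-1],[-0.001,0,0,0,0,0,-1],[-0.001,0,0,0,0,0,-1],[-0.0005,0,0,0,0,0,-1],[-0.0005,0,0,0,0,0,-1],[0,0,0,0,0,0,-1],[0,0,0,0,0,0,-1]]'
```

```text
t: 19.07
ee_pos: [623.3, 17.1, 231.2]
eef_rot: [-0.094, 0.996, 0.0, -0.0]
force: [-0.2, -1.2, -2.4]
opening: 12.6
grasp_force: 78.7
```

```bash
python3 -m jog '[[-0.001,0,0,0,0,0,-1],[-0.001,0,0,0,0,0,-1],[-0.001,0,0,0,0,0,-1],[-0.001,0,0,0,0,0,-1],[-0.0005,0,0,0,0,0,-1],[-0.0005,0,0,0,0,0,-1],[0,0,0,0,0,0,-1],[0,0,0,0,0,0,-1]]'
```

```text
t: 19.73
ee_pos: [628.2, 18.0, 231.2]
eef_rot: [-0.094, 0.996, -0.0, -0.0]
force: [-0.0, -0.2, -2.3]
opening: 13.1
grasp_force: 78.7
```

```bash
python3 -m jog '[[-0.001,0,0,0,0,0,-1],[-0.001,0,0,0,0,0,-1],[-0.001,0,0,0,0,0,-1],[-0.001,0,0,0,0,0,-1],[0,0,0,0,0,0,-1],[0,0,0,0,0,0,-1],[0,0,0,0,0,0,-1],[0,0,0,0,0,0,-1]]'
```

```text
t: 20.4
ee_pos: [632.1, 18.8, 231.2]
eef_rot: [-0.094, 0.996, -0.0, -0.0]
force: [-0.0, -0.7, -3.2]
opening: 12.4
grasp_force: 78.7
```

Still free, with the tray centre at about 85 mm. I continue in small steps.

```bash
python3 -m jog '[[-0.001,0,0,0,0,0,-1],[-0.001,0,0,0,0,0,-1],[-0.001,0,0,0,0,0,-1],[0,0,0,0,0,0,-1],[0,0,0,0,0,0,-1],[0,0,0,0,0,0,-1],[0,0,0,0,0,0,-1],[0,0,0,0,0,0,-1]]'
```

```text
t: 21.07
ee_pos: [635.1, 19.4, 231.2]
eef_rot: [-0.094, 0.996, -0.0, 0.0]
force: [-0.2, 0.5, -1.9]
opening: 12.9
grasp_force: 78.7
```

```bash
python3 -m jog '[[-0.001,0,0,0,0,0,-1],[-0.001,0,0,0,0,0,-1],[-0.001,0,0,0,0,0,-1],[0,0,0,0,0,0,-1],[0,0,0,0,0,0,-1],[0,0,0,0,0,0,-1],[0,0,0,0,0,0,-1],[0,0,0,0,0,0,-1]]'
```

```text
t: 21.73
ee_pos: [638.0, 19.9, 231.2]
eef_rot: [-0.094, 0.996, 0.0, 0.0]
force: [-0.6, 0.2, -1.1]
opening: 13.1
grasp_force: 78.7
```

```bash
python3 -m jog '[[-0.001,0,0,0,0,0,-1],[-0.001,0,0,0,0,0,-1],[-0.0005,0,0,0,0,0,-1],[0,0,0,0,0,0,-1],[0,0,0,0,0,0,-1],[0,0,0,0,0,0,-1],[0,0,0,0,0,0,-1],[0,0,0,0,0,0,-1]]'
```

```text
t: 22.4
ee_pos: [640.4, 20.4, 231.1]
eef_rot: [-0.094, 0.996, -0.0, -0.0]
force: [-4.2, -1.4, -1.2]
opening: 12.9
grasp_force: 79.0
```

```bash
python3 -m jog '[[-0.001,0,0,0,0,0,-1],[-0.001,0,0,0,0,0,-1],[0,0,0,0,0,0,-1],[0,0,0,0,0,0,-1],[0,0,0,0,0,0,-1],[0,0,0,0,0,0,-1],[0,0,0,0,0,0,-1],[0,0,0,0,0,0,-1]]'
```

```text
t: 23.07
ee_pos: [642.3, 20.7, 231.1]
eef_rot: [-0.094, 0.996, -0.0, -0.0]
force: [-4.8, -1.6, -1.0]
opening: 12.9
grasp_force: 79.0
```

```bash
python3 -m jog '[[-0.0008,0,0,0,0,0,-1],[-0.0007,0,0,0,0,0,-1],[0,0,0,0,0,0,-1],[0,0,0,0,0,0,-1],[0,0,0,0,0,0,-1],[0,0,0,0,0,0,-1],[0,0,0,0,0,0,-1],[0,0,0,0,0,0,-1]]'
python3 - <<'E'
from h import *
togo(549.3,0,.189,230.6);print(readout.sense()['moment'])
R0=dict(np.load('scene_ref.npz'))['img']
t=snap('scene')['img']
f=lambda i: cv2.convertScaleAbs(cv2.resize(i[235:285,180:230,::-1],(390,390),interpolation=3),alpha=1.2)
cv2.imwrite('pics/rod.png',np.hstack([f(R0),f(t)]))
# red tip centroid, soft weights
for h in(R0,t):
    h=h.astype(float)[245:285,180:230]; w=(h[...,0]-h[...,1:].max(2)-25).clip(0); v,u=np.mgrid[245:285,180:230]; print(w.sum(),(u*w).sum()/w.sum(),(v*w).sum()/w.sum())
s=dict(np.load('scene.npz'));K=s['K'];R=s['R'];tt=s['t']
def pr(X):
    c=R@np.array(X)+tt; return K[0,0]*c[0]/c[2]+K[0,2],K[1,1]*c[1]/c[2]+K[1,2]
c,sn=np.cos(.189),np.sin(.189)
for a in(200,205):print('proj',a,pr((549.3+a*c,2+a*sn,18)))
E
```

```text
t: 23.73
ee_pos: [643.7, 21.0, 231.2]
eef_rot: [-0.094, 0.996, -0.0, -0.0]
force: [-6.7, -1.7, 1.0]
opening: 12.7
grasp_force: 79.2
t 23.73 ee [643.7  21.  231.2] yaw 10.84 tilt [-0.04 -0.01] move [96.7 -2.9  0.6] rz 0.0001 F [-6.7 -1.7  1. ] open 12.7 grip 79.2 q [ 0.03  0.59  0.07  1.06 -0.   -0.16]
[-0.38204899  1.55940736  0.09483436]
953.0 193.68310598111228 263.3368310598111
928.0 192.4698275862069 264.19181034482756
proj 200 (np.float64(199.78281853046693), np.float64(259.48956543417324))
proj 205 (np.float64(198.31034137723674), np.float64(260.5702841047463))
```

View pics/rod.png

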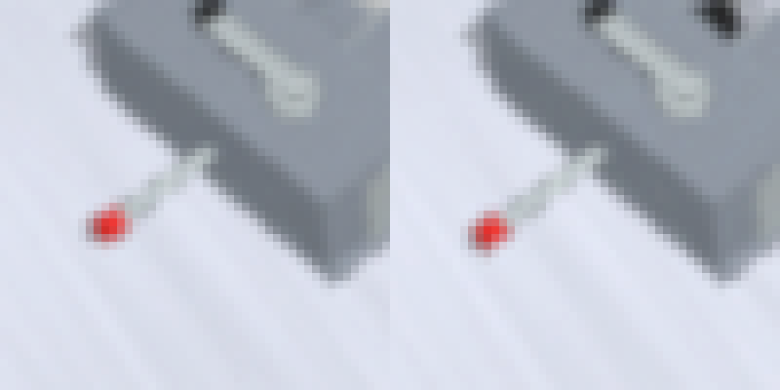

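The two crops show the red tip moved out, from (108,223) to (487-390,232). That is about 4 mm. The axial force of 6.9 N gives about 3.3 mm. I press another 1.3 mm and set the tray on the floor.

```bash
python3 -m jog '[[-0.0007,0,0,0,0,0,-1],[-0.0006,0,0,0,0,0,-1],[0,0,0,0,0,0,-1],[0,0,0,0,0,0,-1],[0,0,0,0,0,0,-1],[0,0,0,0,0,0,-1],[0,0,0,0,0,0,-1],[0,0,0,0,0,0,-1]]'
python3 - <<'E'
from h import *
togo(549.3,0,.189,230.6)
R0=dict(np.load('scene_ref.npz'))['img']; A=[R0]+[snap('scene')['img'] for _ in range(3)]
for h in A:
    h=h.astype(float)[245:285,180:230]; w=(h[...,0]-h[...,1:].max(2)-25).clip(0); v,u=np.mgrid[245:285,180:230]; c=np.array([(u*w).sum()/w.sum(),(v*w).sum()/w.sum()])
    if h is not None and 'c0' not in globals(): c0=c
    print('travel mm',(c-c0)@[-1.47,1.08]/1.824/1.824*5)
togo(549.3,0,.189,230.6)
E
```

```text
t: 24.45
ee_pos: [644.8, 21.2, 231.1]
eef_rot: [-0.094, 0.996, -0.0, -0.001]
force: [-7.9, -2.6, 2.5]
opening: 12.7
grasp_force: 79.3
t 24.45 ee [644.8  21.2 231.1] yaw 10.84 tilt [-0.07 -0.02] move [97.8 -2.9  0.6] rz 0.0001 F [-7.9 -2.6  2.5] open 12.7 grip 79.3 q [ 0.03  0.59  0.08  1.06 -0.   -0.16]
travel mm 0.0
travel mm 4.803956350090314
travel mm 4.803356434180431
travel mm 4.790375660106406
t 24.6 ee [644.8  21.2 231.2] yaw 10.84 tilt [-0.06 -0.01] move [97.8 -2.9  0.7] rz 0.0001 F [-7.8 -1.5  2.4] open 12.7 grip 79.3 q [ 0.03  0.59  0.08  1.06 -0.   -0.16]
```

```bash
python3 -m jog '[[-0.0005,0,0,0,0,0,-1],[0,0,0,0,0,0,-1],[0,0,0,0,0,0,-1],[0,0,0.0003,0,0,0,-1],[0,0,0,0,0,0,-1],[0,0,0,0,0,0,-1],[0,0,0,0,0,0,-1],[0,0,0,0,0,0,-1]]' 40
python3 - <<'E'
from h import *
togo(549.3,0,.189,230.6)
E
python3 -m jog '[[0,0,0,0,0,0,-0.65],[0,0,0,0,0,0,-0.6],[0,0,0,0,0,0,-0.5],[0,0,0,0,0,0,-0.4],[0,0,0,0,0,0,-0.2],[0,0,0,0,0,0,0],[0,0,0,0,0,0,0.2],[0,0,0,0,0,0,0.2]]' 20
python3 - <<'E'
from h import *
A=[dict(np.load('scene_ref.npz'))['img'],snap('scene')['img']];c=[]
for h in A:
    h=h.astype(float)[245:285,180:230]; w=(h[...,0]-h[...,1:].max(2)-25).clip(0); v,u=np.mgrid[245:285,180:230]; c.append(np.array([(u*w).sum()/w.sum(),(v*w).sum()/w.sum()]))
print('travel mm',(c[1]-c[0])@[-1.47,1.08]/1.824/1.824*5)
togo(549.3,0,.189,230.6)
E
```

```text
t: 25.27
ee_pos: [645.3, 21.3, 230.8]
eef_rot: [-0.094, 0.996, -0.0, -0.001]
force: [-7.7, -1.4, 2.7]
opening: 13.3
grasp_force: 79.3
t 25.27 ee [645.3  21.3 230.8] yaw 10.84 tilt [-0.07 -0.02] move [98.3 -2.9  0.3] rz 0.0001 F [-7.7 -1.4  2.7] open 13.3 grip 79.3 q [ 0.03  0.59  0.08  1.06 -0.   -0.16]
t: 25.93
ee_pos: [645.7, 21.4, 230.9]
eef_rot: [-0.094, 0.996, 0.0, 0.0]
force: [1.1, -0.5, 0.4]
opening: 51.3
grasp_force: 0.0
travel mm 4.064440409479227
t 25.98 ee [645.7  21.4 230.9] yaw 10.84 tilt [0. 0.] move [98.7 -2.9  0.3] rz 0.0002 F [-0.6  0.4  0.4] open 51.2 grip 0.0 q [ 0.03  0.59  0.08  1.06  0.   -0.16]
```

```bash
python3 -m jog '[[0,0,-0.005,0,0,0,0.2],[0,0,-0.015,0,0,0,0.2],[0,0,-0.025,0,0,0,0.2],[0,0,-0.03,0,0,0,0.2],[0,0,-0.03,0,0,0,0.2],[0,0,-0.02,0,0,0,0.2],[0,0,-0.005,0,0,0,0.2],[0,0,0,0,0,0,0.2]]' 20
python3 - <<'E'
from h import *
t=snap('scene');A=[dict(np.load('scene_ref.npz'))['img'],t['img']];c=[]
for h in A:
    h=h.astype(float)[245:285,180:230]; w=(h[...,0]-h[...,1:].max(2)-25).clip(0); v,u=np.mgrid[245:285,180:230]; c.append(np.array([(u*w).sum()/w.sum(),(v*w).sum()/w.sum()]))
print('travel mm',(c[1]-c[0])@[-1.47,1.08]/1.824/1.824*5)
togo(549.3,0,.189,230.6)
cv2.imwrite('pics/end.png',cv2.convertScaleAbs(cv2.resize(t['img'][140:290,160:340,::-1],(720,600),interpolation=3),alpha=1.3))
W=cloud(t);h=t['img'].astype(int)
m=(W[...,2]>80)&(W[...,2]<92)&(abs(W[...,0]-645)<40)&(abs(W[...,1]-21)<40);print('stem top',m.sum(),W[m].mean(0))
E
```

```text
t: 26.65
ee_pos: [646.1, 21.4, 362.9]
eef_rot: [-0.094, 0.996, -0.0, 0.002]
force: [0.1, -0.2, -0.2]
opening: 51.2
grasp_force: 0.0
travel mm 4.059397079266432
t 26.7 ee [645.8  21.4 361.1] yaw 10.84 tilt [ 0.05 -0.  ] move [ 98.9  -2.8 130.4] rz 0.0002 F [-0.6 -0.9 -0.3] open 51.3 grip 0.0 q [ 0.03  0.54  0.32  1.36 -0.   -0.16]
stem top 52 [643.62216282  21.85526528  86.54283041]
```

View pics/end.png

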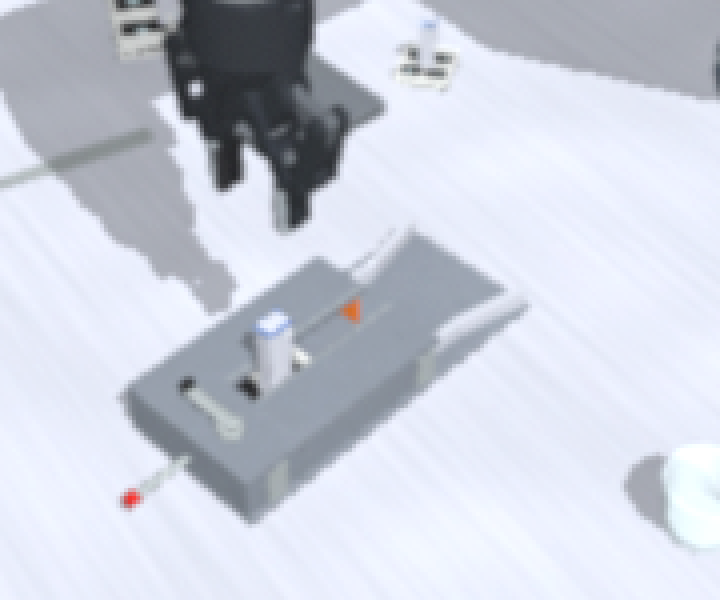

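The end view shows the tray's stem standing in the slot at (272,350) and the orange flap hanging shut at the mouth (350,310). The rod is still pushed out at (131,498), and the gripper is clear. Pressing the stop read about 5 mm by the rod and about 8 N by force, roughly half its travel.

```bash
python3 -c "
from cell import workorder
print(workorder.hand_in())"
```

```text
the job is handed in; nothing more can be done
None
```

I handed the job in at about 27 s: the tray is in the case, the stop was pressed to about half its travel (4–5 mm, about 8 N), the flaps are shut as far as the camera shows (one is hidden under the roof), and I never touched the cup, tweezer or probe; the tray did brush the apron floor and a guide rail lightly on the way in, at up to about 20 N.

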